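Set the gib screw of a slide stage

TASK

Two small slide stages stand on the bench. On the one that carries the sample box with the pale lid, turn the blue thumbscrew clockwise until it bottoms, then back it off an eighth of a turn (45 degrees) and let go. Leave the thumbscrew of the stage with the dark-lidded box as it is.

Things in the scene. Friction and masses are not known exactly. Their poses are not given: they have to be found in the camera images.
- pale_stage: Aluminium slide stage, fixed to the bench, 170 x 72 mm, with a fixed sample box (white lid, black base, top 40 mm above the bench). Origin: centre of its underside. Local x = its long axis: box centred 34 mm to -x, thumbscrew's axis 55 mm to +x, over a white dial (51 mm across, 37 mm high) with wide red ticks towards local +x and -x and black ticks each eighth of a turn.
- pale_screw_grip (a point): Centre of the wing of that stage's thumbscrew, on its vertical axis, 62 mm above the bench. The wing is a blue upright flat bar, 44 mm long (this point's local x), 12 mm thick (local y) and 22 mm high (51 to 73 mm above the bench); pinch it across its thickness from above, finger pads centred here.
- pale_screw (a joint): Turn of that thumbscrew, rad: 0 = bottomed on its hard stop (wing along the stage's local x, over the red ticks), growing counter-clockwise seen from above as it is backed off; 1.9 at most. Starts at 1.1 to 1.4, so one grasp is enough. It drags with 0.06 N m, stays where it is left, and its height does not change.
- dark_screw_tip (a point): One end of the wing of the other stage's thumbscrew, 22 mm from its axis, 62 mm above the bench. That stage is alike but carries a sample box with a dark grey lid; its screw is to stay as it is.

How it is judged:
On the way:
1. the pale-box stage's thumbscrew is bottomed (within 0.14 rad, 8 degrees, of its stop) (value of joint pale_screw below 0.14 rad), for 0.1 s.
At the end, for the whole second after the job is handed in: The pale-box stage's thumbscrew, after having been bottomed, rests backed off by an eighth of a turn: 0.785 rad, give or take 0.21 rad (45 degrees, give or take 12) (value of joint pale_screw between 0.575 and 0.995 rad and velocity of joint pale_screw between -0.1 and 0.1 rad/s); the robot touches nothing.
It fails at once if the other stage's thumbscrew is turned (its wing's end moves more than 6 mm, about 16 degrees) (distance of dark_screw_tip from where it was at the start of the episode above 0.006 m).
It also fails if it takes over 35 s, if anything falls off the work surface, if the arm or the gripper's body presses on something with over 40 N, if the wrist force passes 120 N, or if a joint passes its speed limit or range.

ROBOT

A 6-joint arm with a two-finger parallel gripper is mounted at the origin on a cart in front of the work surface, level with it; the furniture and walls round the work are solid. World frame = base frame: x ahead of the robot, y to its left, z up, the work surface at z = 0. Lengths are in m, angles in rad, forces in N, time in s.
With the tool pointing down it reaches from about 0.325 to 0.85 m from the base axis. Payload 15.5 kg.
Tool frame: the origin (TCP) lies midway between the tips of the shut fingers; the grasp point (between the pads) lies 19 mm behind it; z points along the fingers, y is the line along which they close (so a half turn about z gives the same grasp; the last joint's range is limited). The gripper opens to 91 mm and grips with 3 to 60 N. Pads are 32 mm wide; open, the fingers measure 118 mm over their backs; the gripper's body (76 mm by 178 mm) begins 60 mm behind the grasp point.
Start: joints at [-1.286, 0.494, 1.345, -0, 1.302, -0.096], TCP at [0.232, -0.58, 0.214] pointing down, gripper open.
Joint ranges: [-2.91, 2.91], [-0.82, 2.16], [0.22, 2.67], [-1.22, 4.37], [0.12, 2.79], [-3.08, 3.08]. Speed limits (rad/s): [1.89, 1.89, 2.57, 3.01, 3.01, 3.01].

INTERFACE

Orientations are given as a 3x3 rotation matrix whose columns are the frame's x, y, z axes.
In Python, from rig import * gives the robot as it stands. The module is installed in compiled form; this text tells all that it offers.
- The arm moves only by the tool send_rows, never from a script. Its argument "rows" is a list of rows, each an object of numbers: "grip": the closure, from 0 (fully open) to 1 (shut); "tx", "ty", "tz": the shift along the world's x, y, z in mm; "rx", "ry", "rz": the turn, a rotation vector about the world's x, y, z in rad. A call has 1 to 12 rows; each row shifts and turns the commanded pose from where the row before left it; what a row does not reach is not made up. A row lasts 1/8 s, in which the tool goes at most 62.5 mm and 10.7 degrees, less where a joint would pass 70% of its speed; a pose out of reach is approached as far as the arm can. A call is refused whole if a number of a shift passes 62.5 or a number of a turn 0.188, either way. A call with a gripper value outside its range is refused whole. The fingers move at their own pace and stop on an object; "newtons" is the grip in N (left out, the last holds). Time passes only in rows, so rows that do not move let the fingers close. It gives the time, the measured TCP pose, the force, the opening and the grip force at its end, in the units of the state.
- read_state(): the state, without advancing time (a new reading comes with each control period).
- grab_frame(name): name is "scene" or "top" or "wrist"; returns a dict with "frame" (400x640x3 uint8, blue, green, red), "fx", "fy", "cx", "cy" (pixels), "T" (4x4, takes a point from camera to world coordinates). Camera axes: x right, y down, z forward; pixel columns grow to the right and rows downward; lengths in m; the calibration is good to about 2 mm. A picture is of the moment at which its call begins. There is no depth.
- sign_off(): hands the job in; it is judged then, once.
Trained networks look in the newest picture that a camera, given by its name, has taken for a name from the list of things; names that differ only in an ending like _2 or _b are one class to them, and where a whole thing is asked for, a point or a joint stands for the part that bears it (a point fixed in the world has none). Each returns a list of dicts, best first, with "confidence" (0 to 1); they miss things now and then, are a little off and sometimes report something else, mostly with a low value. They report only what shows in the picture. A call takes as long as a camera call.
- look_for(name, camera): "location" ([x, y, z] in m, in world coordinates, good to about 4 mm: the middle of the surface that is visible of it).
- spot_point(name, camera): "location" ([x, y, z] in m, in world coordinates, good to about 4 mm: a listed point, or the origin of a listed thing).
The state is a dict: "time": time; "q": joint angles; "qvel": joint speeds; "tau": joint torques, N m; "ee_pos": TCP position; "orientation": TCP orientation; "ft_force": force on the tool from outside, world axes, zero at the start; "torque": the same for the moment, N m; "width": opening from 0.0 (shut) to 1.0 (fully open); "gripper_force": force on a finger pad.
Only numpy, scipy, OpenCV 4.12 (cv2) and the standard library are available. Lean on these libraries where they do the work, as an engineer would, in place of code of your own. Each camera call takes 0.05 s, during which the arm holds its last target. There are 200 camera calls.

## Working session

There is one attempt and no reset: what is moved stays moved. The work goes in short steps, Python scripts to look and compute and a tool call to move; the robot and the scene stay as the last step left them, time stands still between calls to the robot, and variables do not carry over. Pictures are saved under pics/ and viewed, at most 10 in all, crops included, and the job is handed in when it is done.

Besides the shell and the picture viewer there is one more tool, called after "Call:" as name(argument=value, ...) on one line, values as JSON. send_rows: Moves the arm, as the interface text tells. Its arguments: {"type":"object","properties":{"rows":{"type":"array"},"newtons":{"type":"number"}},"required":["rows"]}

```bash
mkdir -p pics; python3 - <<'E'
from rig import *
import cv2
s=read_state();print(s["time"],s["ee_pos"],s["orientation"],s["width"])
for c in("top","scene"):
    f=grab_frame(c);cv2.imwrite(f"pics/{c}0.png",f["frame"])
    for n in("pale_stage","pale_screw_grip","dark_screw_tip"):
        print(c,n,[([round(v,3) for v in d["location"]],round(d["confidence"],2)) for d in spot_point(n,c)])
E
```

```text
0.0 [ 0.23218139 -0.57988449  0.21334334] [[ 9.28373292e-01  3.71648913e-01 -3.40789797e-04]
 [ 3.71649054e-01 -9.28372592e-01  1.14536013e-03]
 [ 1.09291942e-04 -1.18997596e-03 -9.99999286e-01]] 1.0026266047990764
top pale_stage [([0.455, -0.138, -0.002], 0.91)]
top pale_screw_grip [([0.479, -0.087, 0.059], 0.55)]
top dark_screw_tip [([0.413, 0.239, 0.067], 0.47)]
scene pale_stage [([0.456, -0.144, 0.001], 0.83)]
scene pale_screw_grip [([0.473, -0.087, 0.068], 0.82)]
scene dark_screw_tip [([0.406, 0.243, 0.063], 0.61)]
```

View pics/top0.png

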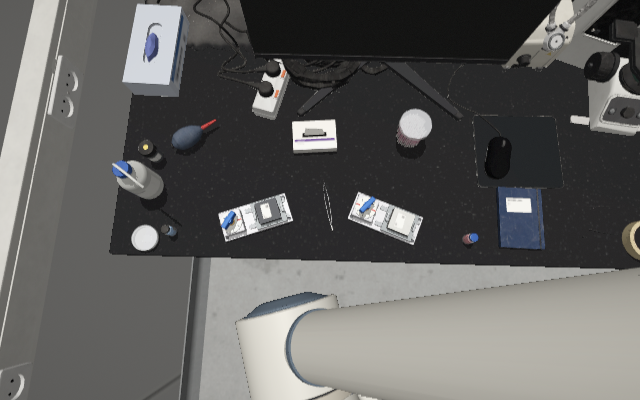

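View pics/scene0.png

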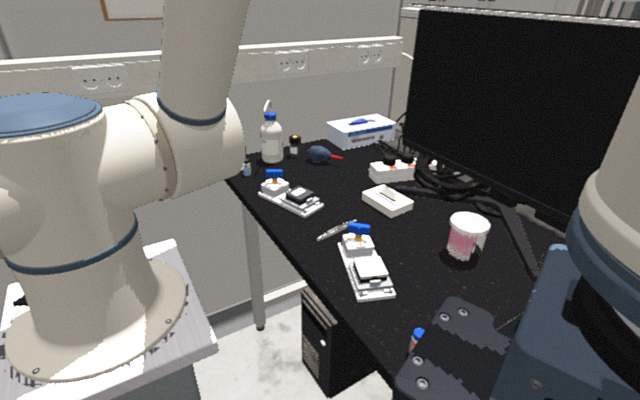

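The top view shows the pale-lid stage at about (386,218), with its screw at (367,207). The wing runs from lower-left to upper-right, at a yaw of about 135°. The dark-lid stage is at (256,217). The networks agree with this, so I'll move above the pale screw.

Call:
send_rows(rows=[{"grip": 0,"tx": 20,"ty": 41,"tz": -4,"rz": 0.164},{"grip": 0,"tx": 20,"ty": 41,"tz": -4,"rz": 0.164},{"grip": 0,"tx": 20,"ty": 41,"tz": -4,"rz": 0.164},{"grip": 0,"tx": 20,"ty": 41,"tz": -4,"rz": 0.164},{"grip": 0,"tx": 20,"ty": 41,"tz": -4,"rz": 0.164},{"grip": 0,"tx": 20,"ty": 41,"tz": -4,"rz": 0.164},{"grip": 0,"tx": 20,"ty": 41,"tz": -4,"rz": 0.164},{"grip": 0,"tx": 20,"ty": 41,"tz": -4,"rz": 0.164},{"grip": 0,"tx": 20,"ty": 41,"tz": -4,"rz": 0.164},{"grip": 0,"tx": 20,"ty": 41,"tz": -4,"rz": 0.164},{"grip": 0,"tx": 20,"ty": 41,"tz": -4,"rz": 0.164},{"grip": 0,"tx": 20,"ty": 41,"tz": -4,"rz": 0.164}])

```text
schema error: expected keys grip, tx, ty, tz, rx, ry, rz
```

Call:
send_rows(rows=[{"grip": 0},{"grip": 0}])

```text
schema error: expected keys grip, tx, ty, tz, rx, ry, rz
```

```bash
cat > h.py <<'E'
from rig import *
import cv2, numpy as np
def plane(f,uv,z):
    uv=np.atleast_2d(np.asarray(uv,float));T=f["T"]
    d=np.c_[(uv[:,0]-f["cx"])/f["fx"],(uv[:,1]-f["cy"])/f["fy"],np.ones(len(uv))]@T[:3,:3].T
    return T[:3,3]+d*((z-T[2,3])/d[:,2])[:,None]
def wing(f,roi=None):
    h=cv2.cvtColor(f["frame"],cv2.COLOR_BGR2HSV)
    m=cv2.inRange(h,(100,140,60),(125,255,255))
    n,l,st,c=cv2.connectedComponentsWithStats(m)
    out=[]
    for i in np.argsort(-st[1:,4])[:3]+1:
        ys,xs=np.where(l==i)
        r=cv2.minAreaRect(plane(f,np.c_[xs,ys],0.073)[:,:2].astype(np.float32)*1000)
        b=cv2.boxPoints(r);e=[b[1]-b[0],b[2]-b[1]];a=max(e,key=np.linalg.norm)
        out.append((st[i].tolist(),np.round(r[0],1),np.round(r[1],1),round(np.degrees(np.arctan2(a[1],a[0]))%180,1)))
    return out
def tool():
    s=read_state();R=s["orientation"]
    print("t",round(s["time"],2),"tcp",np.round(s["ee_pos"]*1000 if hasattr(s["ee_pos"],"shape") else np.array(s["ee_pos"])*1000,1),"yaw_y",np.degrees(np.arctan2(R[1][1],R[0][1])).round(1),"w",round(s["width"],3),"F",np.round(s["ft_force"],1),"M",np.round(s["torque"],2),"q",np.round(s["q"],2),"gf",s["gripper_force"])
E
python3 - <<'E'
from h import *
tool()
f=grab_frame("wrist");cv2.imwrite("pics/w1.png",f["frame"])
for w in wing(f):print(w)
for n in("pale_stage","pale_screw_grip","dark_screw_tip"):
    print(n,[(np.round(d["location"],3),round(d["confidence"],2)) for d in spot_point(n,"wrist")])
for w in wing(grab_frame("top")):print("top",w)
E
```

```text
t 0.4 tcp [ 232.3 -580.2  213.8] yaw_y -68.2 w 0.999 F [-0.2 -0.1 -0.2] M [-0.01  0.05  0.01] q [-1.29  0.49  1.35 -0.    1.3  -0.1 ] gf 0.0
([288, 19, 8, 4, 17], array([ 376.7, -492.6]), array([2.2, 6.7]), np.float32(101.7))
([318, 31, 4, 5, 10], array([ 376.6, -521.8]), array([2.6, 3.3]), np.float32(153.9))
([294, 15, 2, 4, 8], array([ 381.1, -494.1]), array([2.6, 1. ]), np.float32(20.7))
pale_stage []
pale_screw_grip []
dark_screw_tip []
top ([116, 160, 16, 13, 92], array([550.8, 476.3]), array([41.5, 14.8]), np.float32(57.0))
top ([360, 196, 15, 17, 87], array([473.6, -87. ]), array([11.2, 44.7]), np.float32(136.4))
top ([221, 211, 15, 18, 84], array([429.6, 225.8]), array([17. , 40.8]), np.float32(145.1))
```

View pics/w1.png

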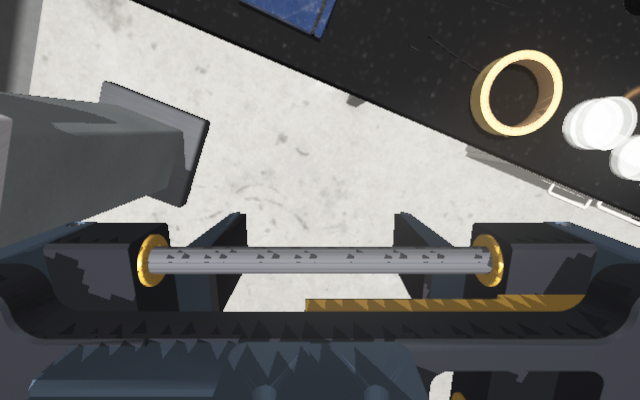

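The move was refused because every row needs all seven keys. The wrist picture therefore shows only the floor, the bench edge and a tape roll at (518,92). The top camera gives the pale wing at (474,-87) mm with yaw 136°.

Call:
send_rows(rows=[{"grip": 0,"tx": 20,"ty": 41,"tz": -4,"rx": 0,"ry": 0,"rz": 0.164},{"grip": 0,"tx": 20,"ty": 41,"tz": -4,"rx": 0,"ry": 0,"rz": 0.164},{"grip": 0,"tx": 20,"ty": 41,"tz": -4,"rx": 0,"ry": 0,"rz": 0.164},{"grip": 0,"tx": 20,"ty": 41,"tz": -4,"rx": 0,"ry": 0,"rz": 0.164},{"grip": 0,"tx": 20,"ty": 41,"tz": -4,"rx": 0,"ry": 0,"rz": 0.164},{"grip": 0,"tx": 20,"ty": 41,"tz": -4,"rx": 0,"ry": 0,"rz": 0.164},{"grip": 0,"tx": 20,"ty": 41,"tz": -4,"rx": 0,"ry": 0,"rz": 0.164},{"grip": 0,"tx": 20,"ty": 41,"tz": -4,"rx": 0,"ry": 0,"rz": 0.164},{"grip": 0,"tx": 20,"ty": 41,"tz": -4,"rx": 0,"ry": 0,"rz": 0.164},{"grip": 0,"tx": 20,"ty": 41,"tz": -4,"rx": 0,"ry": 0,"rz": 0.164},{"grip": 0,"tx": 20,"ty": 41,"tz": -4,"rx": 0,"ry": 0,"rz": 0.164},{"grip": 0,"tx": 20,"ty": 41,"tz": -4,"rx": 0,"ry": 0,"rz": 0.164}])

```text
time: 2.15
ee_pos: [0.473, -0.0869, 0.166]
orientation: [[-0.706, 0.709, 0.001], [0.709, 0.706, -0.0], [-0.001, 0.0, -1.0]]
ft_force: [0.6, 0.4, 0.6]
width: 1.0
gripper_force: 0.0
```

Call:
send_rows(rows=[{"grip": 0,"tx": 0,"ty": 0,"tz": 0,"rx": 0,"ry": 0,"rz": 0},{"grip": 0,"tx": 0,"ty": 0,"tz": 0,"rx": 0,"ry": 0,"rz": 0}])

```text
time: 2.4
ee_pos: [0.4722, -0.0884, 0.166]
orientation: [[-0.701, 0.713, 0.0], [0.713, 0.701, -0.0], [-0.0, -0.0, -1.0]]
ft_force: [-0.5, -0.5, -0.6]
width: 0.999
gripper_force: 0.0
```

```bash
python3 - <<'E'
from h import *
tool()
f=grab_frame("wrist");cv2.imwrite("pics/w2.png",f["frame"])
for w in wing(f):print(w)
for n in("pale_stage","pale_screw_grip"):
    print(n,[(np.round(d["location"],3),round(d["confidence"],2)) for d in spot_point(n,"wrist")])
E
```

```text
t 2.4 tcp [472.2 -88.4 166. ] yaw_y 44.5 w 0.999 F [-0.5 -0.5 -0.6] M [ 0.02 -0.11 -0.02] q [-0.31  0.35  1.75 -0.    1.03 -1.09] gf 0.0
([315, 177, 16, 47, 558], array([473.3, -85.5]), array([14.1, 44.3]), np.float32(134.6))
pale_stage [(array([ 0.458, -0.136,  0.001]), 0.66)]
pale_screw_grip [(array([ 0.477, -0.086,  0.065]), 0.81)]
```

View pics/w2.png

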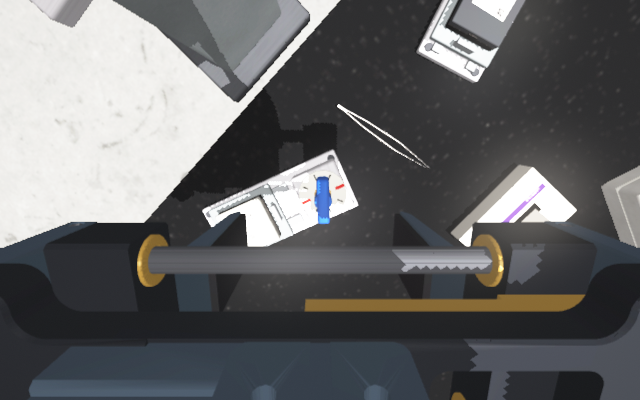

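The wrist view shows the pale stage with its red ticks at (305,203) and (340,186). The wing is upright in the image at (323,200), so the fingers are already aligned and about 64° of clockwise turn is needed. I'll descend and grip.

Call:
send_rows(rows=[{"grip": 0,"tx": 1.5,"ty": 2,"tz": -30,"rx": 0,"ry": 0,"rz": 0},{"grip": 0,"tx": 0,"ty": 0,"tz": -30,"rx": 0,"ry": 0,"rz": 0},{"grip": 0,"tx": 0,"ty": 0,"tz": -30,"rx": 0,"ry": 0,"rz": 0},{"grip": 0,"tx": 0,"ty": 0,"tz": -20,"rx": 0,"ry": 0,"rz": 0},{"grip": 0,"tx": 0,"ty": 0,"tz": -10,"rx": 0,"ry": 0,"rz": 0},{"grip": 0,"tx": 0,"ty": 0,"tz": 0,"rx": 0,"ry": 0,"rz": 0}])

```text
time: 3.3
ee_pos: [0.4736, -0.0866, 0.0458]
orientation: [[-0.701, 0.713, -0.001], [0.713, 0.701, 0.0], [0.001, -0.0, -1.0]]
ft_force: [0.3, -1.0, 0.3]
width: 1.0
gripper_force: 0.0
```

Call:
send_rows(newtons=20, rows=[{"grip": 1,"tx": 0,"ty": 0,"tz": 0,"rx": 0,"ry": 0,"rz": 0},{"grip": 1,"tx": 0,"ty": 0,"tz": 0,"rx": 0,"ry": 0,"rz": 0},{"grip": 1,"tx": 0,"ty": 0,"tz": 0,"rx": 0,"ry": 0,"rz": 0},{"grip": 1,"tx": 0,"ty": 0,"tz": 0,"rx": 0,"ry": 0,"rz": 0},{"grip": 1,"tx": 0,"ty": 0,"tz": 0,"rx": 0,"ry": 0,"rz": 0},{"grip": 1,"tx": 0,"ty": 0,"tz": 0,"rx": 0,"ry": 0,"rz": 0}])

```text
time: 4.05
ee_pos: [0.4738, -0.0862, 0.0459]
orientation: [[-0.702, 0.712, 0.0], [0.712, 0.702, -0.0], [-0.0, -0.0, -1.0]]
ft_force: [-0.7, 0.0, 0.3]
width: 0.374
gripper_force: 0.0
```

```bash
python3 - <<'E'
from h import *
tool()
f=grab_frame("wrist");cv2.imwrite("pics/w3.png",cv2.resize(f["frame"][100:330,160:480],None,fx=2,fy=2))
E
```

```text
t 4.05 tcp [473.8 -86.2  45.9] yaw_y 44.6 w 0.374 F [-0.7  0.   0.3] M [ 0.03 -0.12  0.04] q [-0.3   0.55  1.87 -0.    0.72 -1.08] gf 0.0
```

View pics/w3.png

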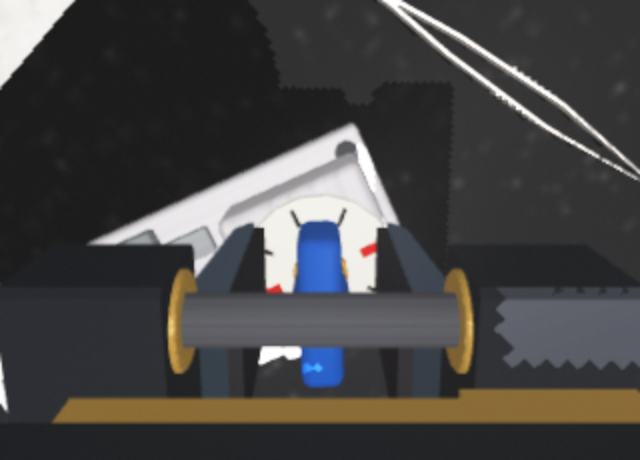

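The fingers straddle the wing evenly, with the wing centred at crop (321,300) and the red ticks at (370,250) and (273,290). They are still closing (opening 0.37), so I'll keep closing.

Call:
send_rows(newtons=20, rows=[{"grip": 1,"tx": 0,"ty": 0,"tz": 0,"rx": 0,"ry": 0,"rz": 0},{"grip": 1,"tx": 0,"ty": 0,"tz": 0,"rx": 0,"ry": 0,"rz": 0},{"grip": 1,"tx": 0,"ty": 0,"tz": 0,"rx": 0,"ry": 0,"rz": 0},{"grip": 1,"tx": 0,"ty": 0,"tz": 0,"rx": 0,"ry": 0,"rz": 0},{"grip": 1,"tx": 0,"ty": 0,"tz": 0,"rx": 0,"ry": 0,"rz": 0}])

```text
time: 4.72
ee_pos: [0.4738, -0.0862, 0.0459]
orientation: [[-0.702, 0.712, 0.0], [0.712, 0.702, 0.0], [-0.0, 0.0, -1.0]]
ft_force: [1.3, 1.1, -1.1]
width: 0.168
gripper_force: 20.0
```

```bash
python3 -c "
from h import *
tool()"
```

```text
t 4.72 tcp [473.8 -86.2  45.9] yaw_y 44.6 w 0.168 F [ 1.3  1.1 -1.1] M [ 0.44 -0.37  0.  ] q [-0.3   0.55  1.87  0.    0.72 -1.08] gf 19.999862909317017
```

Gripped. I'll turn it clockwise 0.96 rad first, then creep toward the stop.

Call:
send_rows(rows=[{"grip": 1,"tx": 0,"ty": 0,"tz": 0,"rx": 0,"ry": 0,"rz": -0.08},{"grip": 1,"tx": 0,"ty": 0,"tz": 0,"rx": 0,"ry": 0,"rz": -0.08},{"grip": 1,"tx": 0,"ty": 0,"tz": 0,"rx": 0,"ry": 0,"rz": -0.08},{"grip": 1,"tx": 0,"ty": 0,"tz": 0,"rx": 0,"ry": 0,"rz": -0.08},{"grip": 1,"tx": 0,"ty": 0,"tz": 0,"rx": 0,"ry": 0,"rz": -0.08},{"grip": 1,"tx": 0,"ty": 0,"tz": 0,"rx": 0,"ry": 0,"rz": -0.08},{"grip": 1,"tx": 0,"ty": 0,"tz": 0,"rx": 0,"ry": 0,"rz": -0.08},{"grip": 1,"tx": 0,"ty": 0,"tz": 0,"rx": 0,"ry": 0,"rz": -0.08},{"grip": 1,"tx": 0,"ty": 0,"tz": 0,"rx": 0,"ry": 0,"rz": -0.08},{"grip": 1,"tx": 0,"ty": 0,"tz": 0,"rx": 0,"ry": 0,"rz": -0.08},{"grip": 1,"tx": 0,"ty": 0,"tz": 0,"rx": 0,"ry": 0,"rz": -0.08},{"grip": 1,"tx": 0,"ty": 0,"tz": 0,"rx": 0,"ry": 0,"rz": -0.08}])

```text
time: 6.22
ee_pos: [0.475, -0.086, 0.046]
orientation: [[0.184, 0.983, 0.002], [0.983, -0.184, 0.0], [0.001, 0.002, -1.0]]
ft_force: [7.7, 8.1, -5.2]
width: 0.165
gripper_force: 20.0
```

```bash
python3 - <<'E'
from h import *
tool()
f=grab_frame("wrist");cv2.imwrite("pics/w4.png",cv2.resize(f["frame"][100:330,160:480],None,fx=2,fy=2))
E
```

```text
t 6.22 tcp [475. -86.  46.] yaw_y -10.6 w 0.165 F [ 7.7  8.1 -5.2] M [ 1.49 -1.56  0.1 ] q [-0.3   0.55  1.87  0.    0.72 -0.12] gf 19.997909367084503
```

View pics/w4.png

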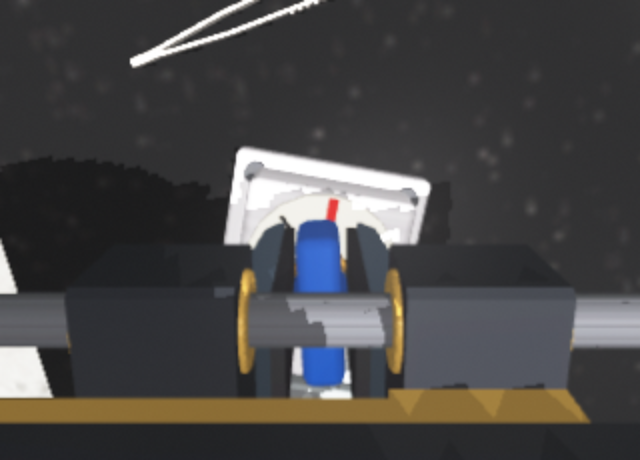

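The wing is nearly on the red tick at crop (332,210). The stage edge is tilted about 10°, so roughly 0.18 rad remains. I'll creep in small steps.

Call:
send_rows(rows=[{"grip": 1,"tx": 0,"ty": 0,"tz": 0,"rx": 0,"ry": 0,"rz": -0.04},{"grip": 1,"tx": 0,"ty": 0,"tz": 0,"rx": 0,"ry": 0,"rz": -0.04},{"grip": 1,"tx": 0,"ty": 0,"tz": 0,"rx": 0,"ry": 0,"rz": -0.04},{"grip": 1,"tx": 0,"ty": 0,"tz": 0,"rx": 0,"ry": 0,"rz": -0.02},{"grip": 1,"tx": 0,"ty": 0,"tz": 0,"rx": 0,"ry": 0,"rz": 0}])

```text
time: 6.9
ee_pos: [0.4752, -0.0861, 0.046]
orientation: [[0.317, 0.948, 0.002], [0.948, -0.317, 0.0], [0.001, 0.002, -1.0]]
ft_force: [8.0, 8.1, -5.2]
width: 0.17
gripper_force: 20.0
```

```bash
python3 -c "
from h import *
tool()"
```

```text
t 6.9 tcp [475.2 -86.1  46. ] yaw_y -18.5 w 0.17 F [ 8.   8.1 -5.2] M [ 1.46 -1.67  0.04] q [-0.3   0.55  1.87  0.    0.72  0.02] gf 19.99846190214157
```

Call:
send_rows(rows=[{"grip": 1,"tx": 0,"ty": 0,"tz": 0,"rx": 0,"ry": 0,"rz": -0.03},{"grip": 1,"tx": 0,"ty": 0,"tz": 0,"rx": 0,"ry": 0,"rz": -0.02},{"grip": 1,"tx": 0,"ty": 0,"tz": 0,"rx": 0,"ry": 0,"rz": 0}])

```text
time: 7.28
ee_pos: [0.4752, -0.0861, 0.046]
orientation: [[0.364, 0.931, 0.003], [0.931, -0.364, 0.0], [0.001, 0.002, -1.0]]
ft_force: [8.4, 6.8, -6.0]
width: 0.17
gripper_force: 20.0
```

```bash
python3 - <<'E'
from h import *
tool()
f=grab_frame("wrist");cv2.imwrite("pics/w5.png",cv2.resize(f["frame"][100:330,160:480],None,fx=2,fy=2))
E
```

```text
t 7.28 tcp [475.2 -86.1  46. ] yaw_y -21.4 w 0.17 F [ 8.4  6.8 -6. ] M [ 1.41 -1.7   0.01] q [-0.3   0.55  1.87  0.    0.72  0.07] gf 19.998273253440857
```

View pics/w5.png

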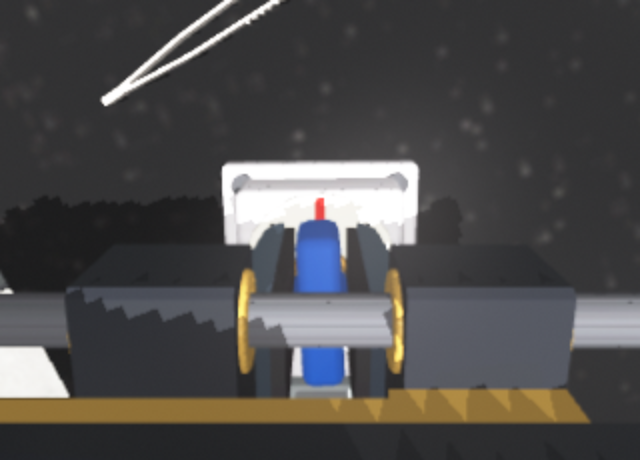

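The wing now lies over the red tick at crop (320,208) and the stage edges are square to the image. A small extra push should confirm the stop.

Call:
send_rows(rows=[{"grip": 1,"tx": 0,"ty": 0,"tz": 0,"rx": 0,"ry": 0,"rz": -0.02},{"grip": 1,"tx": 0,"ty": 0,"tz": 0,"rx": 0,"ry": 0,"rz": -0.02},{"grip": 1,"tx": 0,"ty": 0,"tz": 0,"rx": 0,"ry": 0,"rz": 0}])

```text
time: 7.7
ee_pos: [0.4753, -0.0861, 0.046]
orientation: [[0.401, 0.916, 0.003], [0.916, -0.401, 0.0], [0.001, 0.002, -1.0]]
ft_force: [10.1, 7.4, -5.3]
width: 0.171
gripper_force: 20.0
```

```bash
python3 -c "
from h import *
tool()"
```

```text
t 7.7 tcp [475.3 -86.1  46. ] yaw_y -23.6 w 0.171 F [10.1  7.4 -5.3] M [ 1.41 -1.73  0.11] q [-0.3   0.55  1.87  0.    0.72  0.11] gf 19.99811500310898
```

Call:
send_rows(rows=[{"grip": 1,"tx": 0,"ty": 0,"tz": 0,"rx": 0,"ry": 0,"rz": -0.03},{"grip": 1,"tx": 0,"ty": 0,"tz": 0,"rx": 0,"ry": 0,"rz": -0.03},{"grip": 1,"tx": 0,"ty": 0,"tz": 0,"rx": 0,"ry": 0,"rz": 0}])

```text
time: 8.07
ee_pos: [0.4752, -0.0863, 0.046]
orientation: [[0.455, 0.89, 0.002], [0.89, -0.455, -0.0], [0.001, 0.002, -1.0]]
ft_force: [7.6, 3.6, -4.9]
width: 0.167
gripper_force: 20.0
```

```bash
python3 - <<'E'
from h import *
tool()
f=grab_frame("wrist");cv2.imwrite("pics/w6.png",cv2.resize(f["frame"][100:330,160:480],None,fx=2,fy=2))
E
```

```text
t 8.07 tcp [475.2 -86.3  46. ] yaw_y -27.1 w 0.167 F [ 7.6  3.6 -4.9] M [ 0.75 -1.54  0.18] q [-0.3   0.55  1.87  0.    0.72  0.17] gf 20.001299050449006
```

View pics/w6.png

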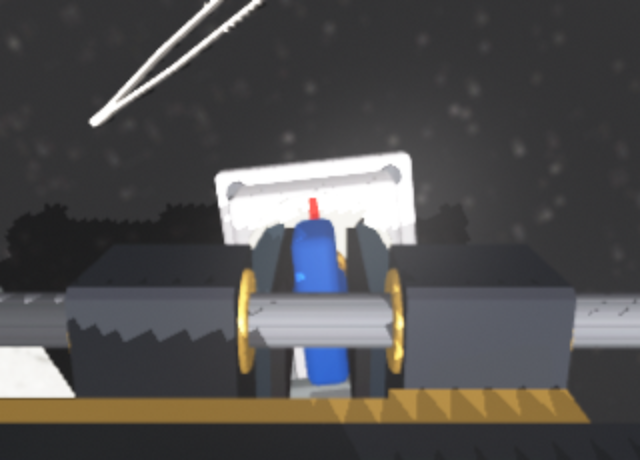

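The stage and wing now tilt together against the fingers: the red tick is at crop (314,208) and the wing has slipped in the grip. That means it is on its stop, so I'll back off. Commanded tool yaw goes from -27° to about +22°.

Call:
send_rows(rows=[{"grip": 1,"tx": 0,"ty": 0,"tz": 0,"rx": 0,"ry": 0,"rz": 0.08},{"grip": 1,"tx": 0,"ty": 0,"tz": 0,"rx": 0,"ry": 0,"rz": 0.08},{"grip": 1,"tx": 0,"ty": 0,"tz": 0,"rx": 0,"ry": 0,"rz": 0.08},{"grip": 1,"tx": 0,"ty": 0,"tz": 0,"rx": 0,"ry": 0,"rz": 0.08},{"grip": 1,"tx": 0,"ty": 0,"tz": 0,"rx": 0,"ry": 0,"rz": 0.08},{"grip": 1,"tx": 0,"ty": 0,"tz": 0,"rx": 0,"ry": 0,"rz": 0.08},{"grip": 1,"tx": 0,"ty": 0,"tz": 0,"rx": 0,"ry": 0,"rz": 0.08},{"grip": 1,"tx": 0,"ty": 0,"tz": 0,"rx": 0,"ry": 0,"rz": 0.08},{"grip": 1,"tx": 0,"ty": 0,"tz": 0,"rx": 0,"ry": 0,"rz": 0.08},{"grip": 1,"tx": 0,"ty": 0,"tz": 0,"rx": 0,"ry": 0,"rz": 0.08},{"grip": 1,"tx": 0,"ty": 0,"tz": 0,"rx": 0,"ry": 0,"rz": 0.05},{"grip": 1,"tx": 0,"ty": 0,"tz": 0,"rx": 0,"ry": 0,"rz": 0}])

```text
time: 9.62
ee_pos: [0.4744, -0.0863, 0.046]
orientation: [[-0.369, 0.929, 0.001], [0.929, 0.369, -0.0], [-0.0, 0.001, -1.0]]
ft_force: [3.9, 3.0, -2.4]
width: 0.17
gripper_force: 20.0
```

```bash
python3 - <<'E'
from h import *
tool()
f=grab_frame("wrist");cv2.imwrite("pics/w7.png",cv2.resize(f["frame"][100:330,160:480],None,fx=2,fy=2))
E
```

```text
t 9.62 tcp [474.4 -86.3  46. ] yaw_y 21.7 w 0.17 F [ 3.9  3.  -2.4] M [ 0.71 -0.96 -0.06] q [-0.3   0.55  1.87  0.    0.72 -0.68] gf 19.99915838241577
```

View pics/w7.png

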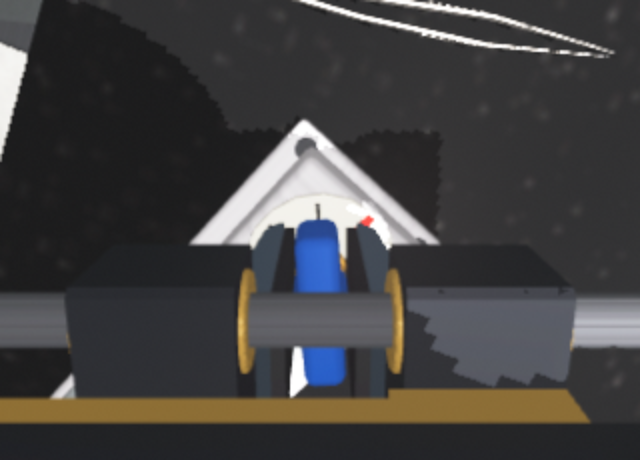

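The wing points at the black eighth-turn tick, crop (318,212), within a few degrees. I'll open the fingers and lift clear.

Call:
send_rows(rows=[{"grip": 0,"tx": 0,"ty": 0,"tz": 0,"rx": 0,"ry": 0,"rz": 0},{"grip": 0,"tx": 0,"ty": 0,"tz": 0,"rx": 0,"ry": 0,"rz": 0},{"grip": 0,"tx": 0,"ty": 0,"tz": 0,"rx": 0,"ry": 0,"rz": 0},{"grip": 0,"tx": 0,"ty": 0,"tz": 0,"rx": 0,"ry": 0,"rz": 0},{"grip": 0,"tx": 0,"ty": 0,"tz": 0,"rx": 0,"ry": 0,"rz": 0},{"grip": 0,"tx": 0,"ty": 0,"tz": 0,"rx": 0,"ry": 0,"rz": 0},{"grip": 0,"tx": 0,"ty": 0,"tz": 0,"rx": 0,"ry": 0,"rz": 0},{"grip": 0,"tx": 0,"ty": 0,"tz": 0,"rx": 0,"ry": 0,"rz": 0}])

```text
time: 10.68
ee_pos: [0.4738, -0.0862, 0.0459]
orientation: [[-0.369, 0.929, 0.0], [0.929, 0.369, -0.0], [-0.0, 0.0, -1.0]]
ft_force: [-0.6, 0.6, -0.8]
width: 0.992
gripper_force: 0.0
```

Call:
send_rows(rows=[{"grip": 0,"tx": 0,"ty": 0,"tz": 15,"rx": 0,"ry": 0,"rz": 0},{"grip": 0,"tx": 0,"ty": 0,"tz": 30,"rx": 0,"ry": 0,"rz": 0},{"grip": 0,"tx": 0,"ty": 0,"tz": 40,"rx": 0,"ry": 0,"rz": 0},{"grip": 0,"tx": 0,"ty": 0,"tz": 35,"rx": 0,"ry": 0,"rz": 0},{"grip": 0,"tx": 0,"ty": 0,"tz": 0,"rx": 0,"ry": 0,"rz": 0},{"grip": 0,"tx": 0,"ty": 0,"tz": 0,"rx": 0,"ry": 0,"rz": 0}])

```text
time: 11.42
ee_pos: [0.4734, -0.0861, 0.1654]
orientation: [[-0.369, 0.929, -0.001], [0.929, 0.369, 0.0], [0.0, -0.0, -1.0]]
ft_force: [-0.3, 0.7, -0.4]
width: 0.997
gripper_force: 0.0
```

```bash
python3 - <<'E'
from h import *
tool()
f=grab_frame("wrist");cv2.imwrite("pics/w8.png",cv2.resize(f["frame"][100:330,160:480],None,fx=2,fy=2))
for w in wing(f):print(w)
E
```

```text
t 11.43 tcp [473.4 -86.1 165.4] yaw_y 21.7 w 0.997 F [-0.3  0.7 -0.4] M [ 0.07 -0.18 -0.01] q [-0.3   0.36  1.75 -0.    1.03 -0.68] gf 0.0
([313, 177, 17, 47, 559], array([474. , -84.3]), array([14.9, 44.2]), np.float32(111.4))
```

View pics/w8.png

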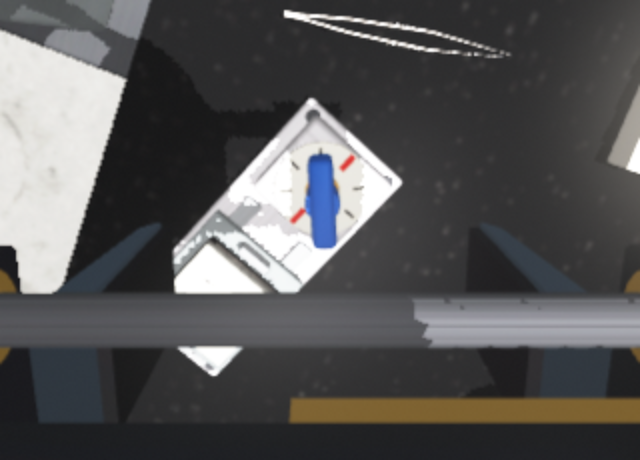

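The wing runs from crop (320,155) to (324,246) and the red ticks lie at (298,215) and (347,162). That is about 45° between them, with the gripper clear and nothing touched, so I'll hand in.

```bash
python3 -c "
from rig import *
print(sign_off())"
```

```text
the job is handed in; nothing more can be done
None
```

The pale-lid stage's thumbscrew was turned clockwise to its stop, backed off about 45° (measured in the last wrist picture) and released, the dark-lid stage was left alone, and the job was handed in at about 11.5 s; sign-off returned no verdict.

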